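Clamp the washboard to the laundry bench

TASK

Slide the wooden washboard under the bridge of the bench clamp until its end sits squarely against the end stop, and let go. Then turn the clamp's black hand knob clockwise until you feel it bite on the wood, and give it about an eighth of a turn more - no further, or the board cracks - and let go. Leave the other things on the bench where they are.

Things in the scene. Friction and masses are not known exactly. Their poses are not given: they have to be found in the camera images.
- clamp: Dark steel bench clamp, fixed. Origin on the bench under the knob's axis, z up; the washboard goes in along its +y. Posts 20 (x) x 40 (y) x 40 mm high at x = +-59, y = 0 leave an opening 98 mm wide; across them lies a bridge 138 (x) x 40 (y) mm, z = 39 to 65. The screw's foot hangs below the bridge on the axis, 3 to 7 mm above a washboard slid in (not measured).
- stop (a point): Middle of the face of the clamp's wooden end stop, 17 mm above the bench, 46 mm from the clamp's origin along +y; same axes as the clamp. The stop is 134 mm wide and 34 high; its face looks to -y, back through the opening.
- knob: The clamp's hand knob. Its frame has its origin at the clamp's origin (on the bench), z up, and turns with it. The grip is a black bar 52 long (its x) x 16 wide (its y) x 30 mm high, from z = 87 to 117 mm, on a round hub 28 mm across that stands on the bridge (z = 65); free all round. It tightens clockwise seen from above, and stays at its height.
- grip (a point): Centre of the knob's bar, 102 mm above the bench on the axis; same axes as the knob. It drives a rubber foot 34 mm across down, 3 mm per radian. It turns freely (about 0.05 N m) until the foot meets the board, 0.9 to 2.3 rad from the start; then its resistance jumps by 0.2 N m within about 0.15 rad (by 0.1 if read at rest after a step) and rises slowly on. It does not turn back when let go.
- washboard: Loose wooden washboard, 0.3 kg: slab 90 wide (its x) x 190 long (its y) x 14 mm thick, low ridges (2 mm) in its middle; origin at the centre of its underside. Its plain +y end goes into the clamp. An upright grip rail stands across the other end.
- rail (a point): Centre of the washboard's grip rail: 70 long (washboard's x) x 16 thick (its y) x 36 mm high, from z = 14 to 50 mm above the bench; this point is at its middle, 85 mm from the washboard's origin towards -y, 32 mm above the bench. Same axes as the washboard.
- tip (a point): Middle of the washboard's +y end face, 7 mm above the bench, 95 mm from its origin. Same axes as the washboard. Against the stop it lies at y = +46 mm of the clamp.
- brush: Bystander: blue scrub brush 52 x 145 x 59 mm, origin at the centre of its underside, long along its y.
- dipper: Bystander: green water dipper, 120 mm across, 85 high, handle 120 mm long towards its -y; origin at the centre of its underside.
- soap_dish: Bystander: grey soap dish with a soap, 85 x 125 x 24 mm; origin at the centre of its underside.
- bottle: Bystander: closed white bottle, 64 mm across, 174 high; origin at the centre of its underside.
- pin0: Bystander: yellow clothespin 15 x 75 x 10 mm, long along its y.
- pin1: Bystander: another such clothespin.
- pin2: Bystander: another such clothespin.
- pin3: Bystander: another such clothespin.
There are look-alikes about, which are no part of the job. Leave any orange or red look-alike of the washboard alone.

How it is judged:
By the outcome, as a careful person would: the job done as asked, in the order asked, and still so for the second after the job is handed in, with the robot touching nothing.
It also fails if it takes over 67 s, if anything falls off the work surface, if the arm or the gripper's body presses on something with over 40 N, if the wrist force passes 120 N, or if a joint passes its speed limit or range.

ROBOT

A 6-joint arm with a two-finger parallel gripper is mounted at the origin on the work surface. World frame = base frame: x ahead of the robot, y to its left, z up, the work surface at z = 0. Lengths are in mm, angles in rad, forces in N, time in s.
With the tool pointing down it reaches from about 350 to 1000 mm from the base axis. Payload 7.1 kg.
Tool frame: the origin (TCP) lies midway between the tips of the shut fingers; the grasp point (between the pads) lies 19 mm behind it; z points along the fingers, y is the line along which they close (so a half turn about z gives the same grasp; the last joint's range is limited). The gripper opens to 85 mm and grips with 20 to 120 N. Pads are 22 mm wide; open, the fingers measure 114 mm over their backs; the gripper's body (76 mm by 85 mm) begins 54 mm behind the grasp point. The pads swing forward as they close: fully open they stand 13 mm farther back than shut.
Start: joints at [1.282, 0.423, 1.63, -0, 1.089, -0.019], TCP at [166.555, 602.382, 231.319] pointing down, gripper open.
Joint ranges: [-3, 3], [-0.9, 2.11], [0.09, 2.58], [-1.31, 4.45], [0.11, 2.69], [-2.54, 2.54]. Speed limits (rad/s): [2.39, 2.39, 3.01, 3.14, 3.14, 3.14].

INTERFACE

Orientations are given as [roll, pitch, yaw] about the fixed x, y, z axes, in that order (R = Rz(yaw) Ry(pitch) Rx(roll)).
In Python, from station import * gives the robot as it stands. The module is installed in compiled form; this text tells all that it offers.
- The arm moves only by the tool jog_arm, never from a script. Its argument "series" is a list of rows, each an object of numbers: "claw": the closure in counts, from 0 (fully open) to 255 (shut); "x", "y", "z": the shift along the tool's x, y, z in cm; "ax", "ay", "az": the turn, a rotation vector about the tool's x, y, z in units of 5 degrees (1.0 is 5 degrees). A call has 1 to 20 rows; each row shifts and turns the commanded pose from where the row before left it, along the tool's axes as they then stand; what a row does not reach is not made up. A row lasts 1/12 s, in which the tool goes at most 41.7 mm and 7.16 degrees, less where a joint would pass 70% of its speed; a pose out of reach is approached as far as the arm can. A call is refused whole if a number of a shift passes 4.17 or a number of a turn 1, either way. A call with a gripper value outside its range is refused whole. The fingers move at their own pace and stop on an object; "squeeze" is the grip in N (left out, the last holds). Time passes only in rows, so rows that do not move let the fingers close. It gives the time, the measured TCP pose, the force, the opening and the grip force at its end, in the units of the state.
- get_state(): the state, without advancing time (a new reading comes with each control period).
- grab_frame(name): name is "side" or "top" or "wrist"; returns a dict with "color" (384x512x3 uint8, blue, green, red), "depth" (384x512 float32, mm along the optical axis (not along the pixel's ray), 0 where there is no reading), "mtx" (3x3 intrinsics, pixels), "pose" (4x4, takes a point from camera to world coordinates). Camera axes: x right, y down, z forward; pixel columns grow to the right and rows downward; lengths in mm; the calibration is good to about 2 mm. A picture is of the moment at which its call begins.
- close_job(): hands the job in; it is judged then, once.
The state is a dict: "t": time; "qpos": joint angles; "joint_velocities": joint speeds; "joint_torque": joint torques, N m; "eef_pos": TCP position; "eef_rot": TCP orientation; "contact_force": force on the tool from outside, world axes, zero at the start; "wrist_torque": the same for the moment, N m; "width": opening from 0.0 (shut) to 1.0 (fully open); "finger_force": force on a finger pad.
Only numpy, scipy, OpenCV 4.12 (cv2) and the standard library are available. Lean on these libraries where they do the work, as an engineer would, in place of code of your own. Each camera call takes 0.05 s, during which the arm holds its last target. There are 200 camera calls.

## Working session

There is one attempt and no reset: what is moved stays moved. The work goes in short steps, Python scripts to look and compute and a tool call to move; the robot and the scene stay as the last step left them, time stands still between calls to the robot, and variables do not carry over. Pictures are saved under pics/ and viewed, at most 10 in all, crops included, and the job is handed in when it is done.

Besides the shell and the picture viewer there is one more tool, called after "Request:" as name(argument=value, ...), one argument or row to a line, values as JSON. jog_arm: Moves the arm, as the interface text tells. Its arguments: {"type":"object","properties":{"series":{"type":"array"},"squeeze":{"type":"number"}},"required":["series"]}

```bash
mkdir -p pics; python3 - <<'E'
from station import *
import cv2,numpy as np
s=get_state(); print({k:np.round(v,3) for k,v in s.items()})
for n in ["top","side"]:
    f=grab_frame(n); np.savez("%s0.npz"%n,**f); cv2.imwrite("pics/%s0.png"%n,cv2.resize(f["color"],(800,600)))
    print(n,f["mtx"].round(1).tolist(),f["pose"].round(3).tolist())
E
```

```text
{'t': np.float64(0.0), 'qpos': array([ 1.282,  0.424,  1.631, -0.   ,  1.089, -0.019]), 'joint_velocities': array([ 0.   ,  0.002,  0.002, -0.001,  0.001, -0.001]), 'joint_torque': array([-2.0000e-03, -5.5738e+01, -2.8174e+01, -0.0000e+00,  8.0000e-03,
        0.0000e+00]), 'eef_pos': array([166.41 , 601.85 , 230.504]), 'eef_rot': array([-3.14 , -0.   ,  2.872]), 'contact_force': array([-0.346,  0.203,  0.046]), 'wrist_torque': array([ 0.02 , -0.035, -0.018]), 'finger_force': np.float64(0.0), 'width': np.float64(0.999)}
top [[348.7, 0.0, 260.5], [0.0, 348.7, 184.1], [0.0, 0.0, 1.0]] [[0.065, -0.968, 0.242, 346.556], [-0.998, -0.062, 0.02, -29.095], [-0.004, -0.243, -0.97, 941.558], [0.0, 0.0, 0.0, 1.0]]
side [[393.8, 0.0, 257.2], [0.0, 393.8, 191.4], [0.0, 0.0, 1.0]] [[-0.99, -0.059, 0.128, 431.574], [-0.14, 0.506, -0.851, 793.493], [-0.014, -0.861, -0.509, 585.559], [0.0, 0.0, 0.0, 1.0]]
```

View pics/top0.png

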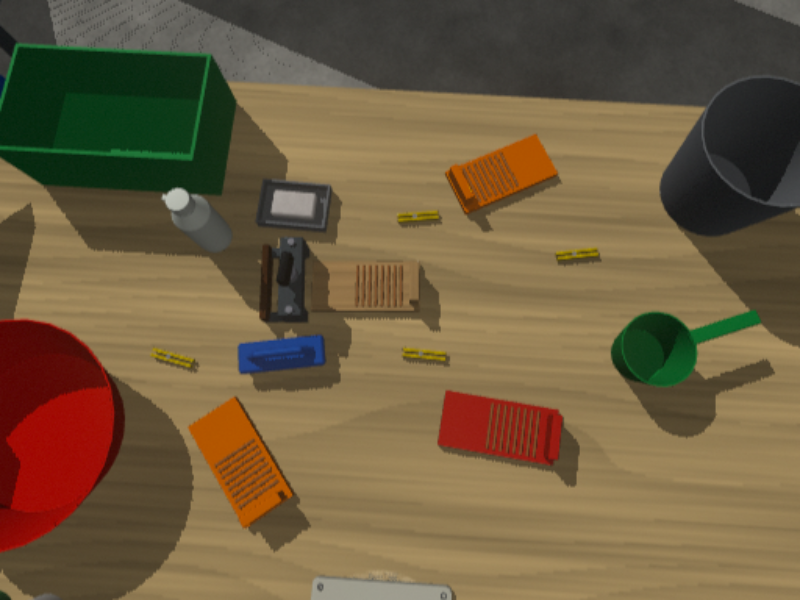

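View pics/side0.png

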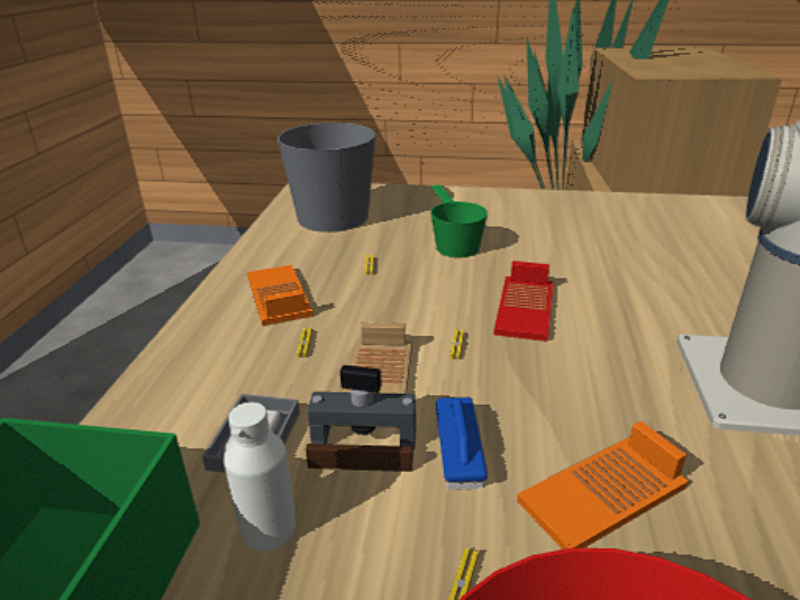

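The top view (800×600) shows the clamp at (285,280) with the end stop to its left at (265,282). The knob bar is at (286,268).

Candidates for the washboard:
- Natural wood at (365,287), rail at right (413,287).
- Orange at (500,173).
- Orange at (240,462).
- Red at (500,428).

The plain wooden one at (365,287) fits, because the coloured ones are look-alikes. I'll confirm it with a crop and measure by height.

```bash
cat > h.py <<'E'
import numpy as np, cv2
def cloud(f):
    d=f["depth"]; v,u=np.indices(d.shape); K=f["mtx"]
    p=np.stack([(u-K[0,2])/K[0,0]*d,(v-K[1,2])/K[1,1]*d,d],-1)
    w=p@f["pose"][:3,:3].T+f["pose"][:3,3]; w[d==0]=np.nan
    return w
def rect(w,m):
    p=w[m][:,:2].astype(np.float32); (c,s,a)=cv2.minAreaRect(p)
    return np.round(c,1),np.round(s,1),round(a,1),len(p),np.round(np.median(w[m],0),1)
E
python3 - <<'E'
from h import *
f=np.load("top0.npz"); w=cloud(f); img=f["color"]
cv2.imwrite("pics/crop.png",cv2.resize(img[140:220,150:285],(800,474),interpolation=cv2.INTER_CUBIC))
v,u=np.indices(w.shape[:2]); Z=w[...,2]
reg=(u>160)&(u<275)&(v>145)&(v<212)
for nm,m in [("board",(Z>7)&(Z<20)&(u>202)),("rail",(Z>42)&(Z<56)&(u>230)),("bridge",(Z>58)&(Z<72)),("knob",(Z>105)),("stop",(Z>28)&(Z<38)&(u<176))]:
    m=m&reg
    n,l,st,_=cv2.connectedComponentsWithStats(m.astype(np.uint8)); i=1+np.argmax(st[1:,4]); m=l==i
    print(nm,st[i],rect(w,m))
print("table",np.nanmedian(Z[200:212,215:260]))
E
```

```text
board [ 203  168   66   32 1907] (array([577.3,  59.6]), array([ 88.5, 181. ]), 3.6, 1907, array([575.8,  65.2,  11.8]))
rail [262 167   6  26 155] (array([583.9, -20.7]), array([68.9, 13.4]), 3.6, 155, array([582.4, -20.7,  47.5]))
bridge [178 152  16  51 574] (array([574.7, 185.8]), array([136.8,  39.7]), 5.2, 574, array([555.8, 181.1,  62.4]))
knob [177 161  10  21 138] (array([575.2, 186.3]), array([15.9, 51.8]), 86.5, 138, array([573.3, 185.5, 113.6]))
stop [166 157   7  48 216] (array([569.7, 238. ]), array([131.8,  13.1]), 5.4, 216, array([567.5, 237.4,  31. ]))
table -2.4762392051186453
```

View pics/crop.png

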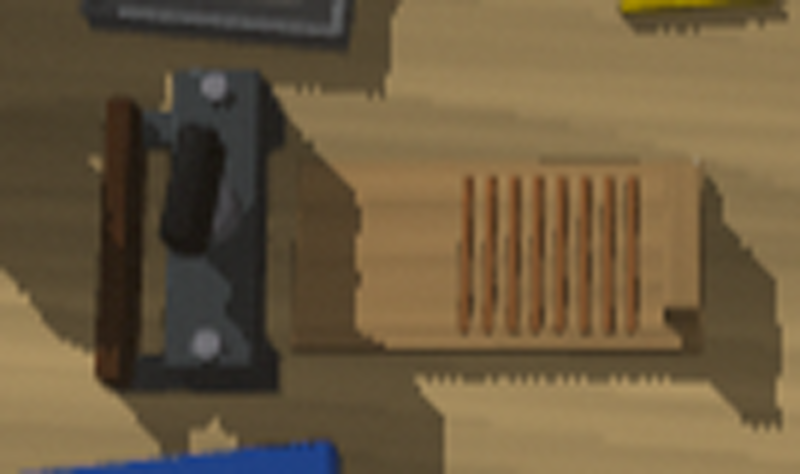

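The crop confirms the target: a natural-wood board with 8 ridges and its plain end just short of the bridge. Sizes (69×13 rail, 137×40 bridge, 52×16 knob) match the description. I'll check obstacle heights on the way and compute the approach.

```bash
cat >> h.py <<'E'
def plan(s,x,y,z,toolY):
    from scipy.spatial.transform import Rotation as R
    r=R.from_euler("xyz",s["eef_rot"]); M=r.as_matrix()
    yaw=np.degrees(np.arctan2(M[1,1],M[0,1])); t=toolY-yaw
    T=M.copy(); a=np.radians(toolY); T=np.array([[-np.sin(a),np.cos(a),0],[np.cos(a),np.sin(a),0],[0,0,-1]]).T
    d=np.array([x,y,z])-s["eef_pos"]
    # toolx = toolY x toolZ
    ty=np.array([np.cos(a),np.sin(a),0]); tz=np.array([0,0,-1.]); tx=np.cross(ty,tz)
    now=d@M/10; aft=np.array([d@tx,d@ty,d@tz])/10
    print("toolY now %.1f az units %.2f | shift cm now axes %s, after turn %s | tilt %s"%(yaw,-t/5,now.round(2),aft.round(2),M[:,2].round(3)))
E
python3 - <<'E'
from h import *; from station import get_state
w=cloud(np.load("top0.npz")); Z=w[...,2]
v,u=np.indices(Z.shape)
print("tub max",np.nanmax(Z[200:355,0:80]), "bin",np.nanmax(Z[25:125,0:150]),"bucket",np.nanmax(Z[45:150,420:]))
b=(u>100)&(u<150)&(v>115)&(v<162)&(Z>165-5); print("bottle top",rect(w,b))
rt=(Z>60)&(u<80)&(v>200); print("tub",rect(w,rt))
plan(get_state(),584,-20.7,110,93.6)
E
```

```text
tub max 111.5104896186059 bin 174.36486795998792 bucket 201.2514336400933
bottle top (array([656.4, 346.7]), array([42.4, 35.8]), 43.7, 225, array([654.3, 344.2, 170.8]))
tub (array([314.8, 511.6]), array([337.5, 201.1]), 14.1, 1322, array([349.7, 518.3,  91. ]))
toolY now 74.5 az units -3.81 | shift cm now axes [-56.84 -48.86  12.13], after turn [-37.77 -64.76  12.06] | tilt [-0.    -0.001 -1.   ]
```

Request:
jog_arm(
  series=[
    {"az":-1,"claw":0},
    {"az":-1},
    {"az":-1},
    {"az":-0.8},
  ],
)

```text
invalid input at $.series[0]: expected keys claw, x, y, z, ax, ay, az
```

Request:
jog_arm(
  series=[
    {"x":-1.89,"y":-3.24},
    {"x":-1.89,"y":-3.24},
    {"x":-1.89,"y":-3.24},
    {"x":-1.89,"y":-3.24},
    {"x":-1.89,"y":-3.24},
    {"x":-1.89,"y":-3.24},
    {"x":-1.89,"y":-3.24},
    {"x":-1.89,"y":-3.24},
    {"x":-1.89,"y":-3.24},
    {"x":-1.89,"y":-3.24},
    {"x":-1.89,"y":-3.24},
    {"x":-1.89,"y":-3.24},
    {"x":-1.89,"y":-3.24},
    {"x":-1.89,"y":-3.24},
    {"x":-1.89,"y":-3.24},
    {"x":-1.89,"y":-3.24},
    {"x":-1.89,"y":-3.24},
    {"x":-1.89,"y":-3.24},
    {"x":-1.89,"y":-3.24},
    {"x":-1.89,"y":-3.24},
  ],
)

```text
invalid input at $.series[0]: expected keys claw, x, y, z, ax, ay, az
```

Request:
jog_arm(
  series=[
    {"z":3},
    {"z":3},
    {},
    {},
  ],
)

```text
invalid input at $.series[0]: expected keys claw, x, y, z, ax, ay, az
```

```bash
python3 - <<'E'
from h import *; from station import *
s=get_state(); print(s["t"],s["eef_pos"],s["contact_force"])
plan(s,584,-20.7,24,93.6)
f=grab_frame("wrist"); cv2.imwrite("pics/w1.png",f["color"]); w=cloud(f); Z=w[...,2]
for nm,lo,hi in [("rail",42,60),("board",8,20)]:
    m=(Z>lo)&(Z<hi)
    n,l,st,_=cv2.connectedComponentsWithStats(m.astype(np.uint8)); 
    for i in range(1,n):
        if st[i,4]>600: print(nm,st[i],rect(w,l==i))
E
```

```text
0.1 [166.42573315 601.914494   230.62045417] [ 0.19350946  0.25329057 -0.31135748]
toolY now 74.5 az units -3.81 | shift cm now axes [-56.84 -48.85  20.73], after turn [-37.77 -64.76  20.66] | tilt [-0.    -0.001 -1.   ]
rail [ 149  158  233  115 1686] (array([225.9, 608.3]), array([294.4, 135.8]), 69.5, 1686, array([219.8, 681.1,  51.6]))
rail [163 292  98  54 937] (array([381.5, 476.6]), array([159.2,  32.9]), 38.2, 937, array([365.8, 452.7,  49.5]))
rail [294 311  58  40 765] (array([429.7, 634.6]), array([15.6, 90.7]), 21.7, 765, array([431.4, 639.7,  50.8]))
board [ 170  163  189  166 2407] (array([299.5, 578.1]), array([259.1, 265.2]), 58.9, 2407, array([360. , 541.4,  14.2]))
board [   0  233  111   80 4565] (array([271. , 245.9]), array([172.9,  93.2]), 38.1, 4565, array([262.1, 249.3,  15.1]))
```

View pics/w1.png

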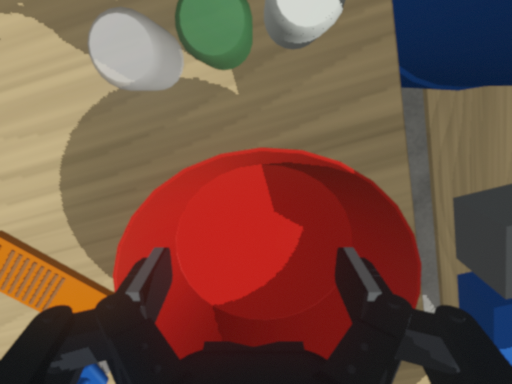

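The moves were refused because every row needs all its keys. The wrist view still shows the red tub below the start pose. I'll resend the moves with full rows.

Request:
jog_arm(
  series=[
    {"claw":0,"x":0,"y":0,"z":0,"ax":0,"ay":0,"az":-1},
    {"claw":0,"x":0,"y":0,"z":0,"ax":0,"ay":0,"az":-1},
    {"claw":0,"x":0,"y":0,"z":0,"ax":0,"ay":0,"az":-1},
    {"claw":0,"x":0,"y":0,"z":0,"ax":0,"ay":0,"az":-0.8},
  ],
)

```text
t: 0.48
eef_pos: [166.5, 602.2, 231.0]
eef_rot: [-3.141, -0.0, -3.075]
contact_force: [-0.2, -0.4, -0.3]
width: 1.003
finger_force: 0.0
```

Request:
jog_arm(
  series=[
    {"claw":0,"x":-1.89,"y":-3.24,"z":0,"ax":0,"ay":0,"az":0},
    {"claw":0,"x":-1.89,"y":-3.24,"z":0,"ax":0,"ay":0,"az":0},
    {"claw":0,"x":-1.89,"y":-3.24,"z":0,"ax":0,"ay":0,"az":0},
    {"claw":0,"x":-1.89,"y":-3.24,"z":0,"ax":0,"ay":0,"az":0},
    {"claw":0,"x":-1.89,"y":-3.24,"z":0,"ax":0,"ay":0,"az":0},
    {"claw":0,"x":-1.89,"y":-3.24,"z":0,"ax":0,"ay":0,"az":0},
    {"claw":0,"x":-1.89,"y":-3.24,"z":0,"ax":0,"ay":0,"az":0},
    {"claw":0,"x":-1.89,"y":-3.24,"z":0,"ax":0,"ay":0,"az":0},
    {"claw":0,"x":-1.89,"y":-3.24,"z":0,"ax":0,"ay":0,"az":0},
    {"claw":0,"x":-1.89,"y":-3.24,"z":0,"ax":0,"ay":0,"az":0},
    {"claw":0,"x":-1.89,"y":-3.24,"z":0,"ax":0,"ay":0,"az":0},
    {"claw":0,"x":-1.89,"y":-3.24,"z":0,"ax":0,"ay":0,"az":0},
    {"claw":0,"x":-1.89,"y":-3.24,"z":0,"ax":0,"ay":0,"az":0},
    {"claw":0,"x":-1.89,"y":-3.24,"z":0,"ax":0,"ay":0,"az":0},
    {"claw":0,"x":-1.89,"y":-3.24,"z":0,"ax":0,"ay":0,"az":0},
    {"claw":0,"x":-1.89,"y":-3.24,"z":0,"ax":0,"ay":0,"az":0},
    {"claw":0,"x":-1.89,"y":-3.24,"z":0,"ax":0,"ay":0,"az":0},
    {"claw":0,"x":-1.89,"y":-3.24,"z":0,"ax":0,"ay":0,"az":0},
    {"claw":0,"x":-1.89,"y":-3.24,"z":0,"ax":0,"ay":0,"az":0},
    {"claw":0,"x":-1.89,"y":-3.24,"z":0,"ax":0,"ay":0,"az":0},
  ],
)

```text
t: 2.15
eef_pos: [584.4, -22.9, 231.1]
eef_rot: [3.141, -0.0, -3.08]
contact_force: [0.8, 0.2, 0.4]
width: 0.998
finger_force: 0.0
```

Request:
jog_arm(
  series=[
    {"claw":0,"x":0,"y":0,"z":3,"ax":0,"ay":0,"az":0},
    {"claw":0,"x":0,"y":0,"z":3,"ax":0,"ay":0,"az":0},
    {"claw":0,"x":0,"y":0,"z":0,"ax":0,"ay":0,"az":0},
    {"claw":0,"x":0,"y":0,"z":0,"ax":0,"ay":0,"az":0},
  ],
)

```text
t: 2.48
eef_pos: [582.4, -21.1, 169.9]
eef_rot: [3.141, -0.004, -3.08]
contact_force: [-0.5, 0.5, 1.3]
width: 1.002
finger_force: 0.0
```

```bash
python3 - <<'E'
from h import *; from station import *
s=get_state(); print(s["t"],s["eef_pos"],s["contact_force"],s["qpos"])
plan(s,584,-20.7,24,93.6)
f=grab_frame("wrist"); cv2.imwrite("pics/w2.png",f["color"]); w=cloud(f); Z=w[...,2]
for nm,lo,hi in [("rail",42,60),("board",8,20)]:
    m=(Z>lo)&(Z<hi)
    n,l,st,_=cv2.connectedComponentsWithStats(m.astype(np.uint8)); 
    for i in range(1,n):
        if st[i,4]>600: print(nm,st[i],rect(w,l==i))
E
```

```text
2.4833 [582.41048428 -21.05352213 169.94945238] [-0.54905025  0.54701209  1.26845929] [-5.65610874e-02  4.40901730e-01  1.76686499e+00  1.79358786e-05
  9.38324867e-01 -1.68893074e+00]
toolY now 93.5 az units -0.01 | shift cm now axes [-0.23  0.02 14.59], after turn [-0.16  0.03 14.59] | tilt [-0.004  0.    -1.   ]
rail [453  38  59  25 963] (array([454.8, 162.6]), array([14. , 38.7]), 10.1, 963, array([455.7, 158.2,  55.4]))
rail [ 432  117   77  142 1846] (array([574. , 169.7]), array([ 36.2, 141.9]), 80.6, 1846, array([566.9, 167.9,  51.5]))
rail [ 246  150   18   70 1134] (array([585.2, -19.4]), array([69.7, 16. ]), 3.2, 1134, array([582.6, -19.4,  50.5]))
rail [162 307  40  48 816] (array([771.1, -93.1]), array([68. , 17.1]), 27.3, 816, array([766.2, -93.4,  50.4]))
board [ 197   43   79   26 1046] (array([467.3, -44.3]), array([75. , 15.3]), 87.9, 1046, array([466.8, -43.3,  10.4]))
board [  245   134   184    81 13064] (array([580.3,  65.7]), array([ 90.1, 190.2]), 3.6, 13064, array([575.1,  72.4,  14.7]))
board [382 257 111  25 637] (array([681.6, 208.1]), array([ 27.3, 128.4]), 10.1, 637, array([681.4, 197.4,  14.1]))
board [156 281  56  68 882] (array([ 781. , -108.1]), array([90.8, 57.1]), 27.4, 882, array([ 780.5, -107.4,   15. ]))
```

View pics/w2.png

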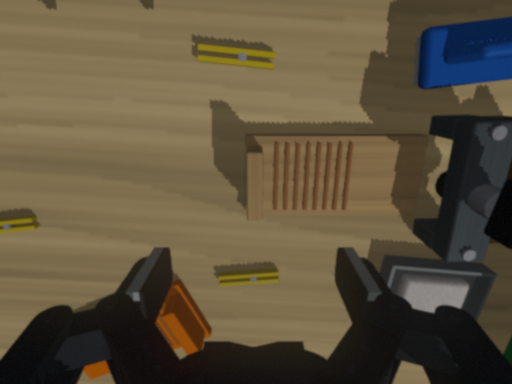

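The wrist view shows the natural board with its rail at (254,180) and the clamp bridge's near edge at (450,190). The rail is at (585.2,−19.4) and 16×70 as it should be. I'll measure the clamp in the same frame before grasping.

```bash
python3 - <<'E'
from h import *; from station import *
s=get_state(); plan(s,585.2,-19.4,24,93.5)
f=grab_frame("wrist"); w=cloud(f); Z=w[...,2]; v,u=np.indices(Z.shape)
m=(Z>61)&(Z<69)&(w[...,0]>490)&(w[...,0]<660)&(w[...,1]>140)
n,l,st,_=cv2.connectedComponentsWithStats(m.astype(np.uint8)); m=l==1+np.argmax(st[1:,4])
print(rect(w,m)); P=w[m]
a=np.radians(5.3); X=P[:,:2]@[np.cos(a),np.sin(a)]; Y=P[:,:2]@[-np.sin(a),np.cos(a)]
print("X range",np.percentile(X,[0,1,99,100]),"Y",np.percentile(Y,[0,1,99,100]))
xb=np.arange(X.min()+5,X.max()-5,6); e=[(x,Y[abs(X-x)<3].min()) for x in xb]; e=np.array(e); print(np.degrees(np.polyfit(e[:,0],e[:,1],1)[0]),e[:,1].round(1))
g=np.array([575,186]);print("top clamp X,Y",g@[np.cos(a),np.sin(a)],g@[-np.sin(a),np.cos(a)])
E
```

```text
toolY now 93.6 az units 0.01 | shift cm now axes [-0.17  0.13 14.76], after turn [-0.15  0.14 14.76] | tilt [-0.001  0.    -1.   ]
(array([576.8, 187.6]), array([137.5,  41.2]), 5.0, 5160, array([559.6, 181.7,  65.3]))
X range [522.99183263 523.96132668 658.09336453 660.49302206] Y [112.90052348 113.67045055 151.78649297 154.26175727]
-0.3763425194721568 [114.1 113.7 113.4 113.6 113.5 113.6 113.6 113.8 113.3 112.9 113.3 113.3
 113.3 113.  113.7 113.3 113.  113.  113.  113.  113.1 112.9]
top clamp X,Y 589.7226307211951 132.09170608055936
```

Request:
jog_arm(
  series=[
    {"claw":0,"x":-0.15,"y":0.14,"z":2.5,"ax":0,"ay":0,"az":0},
    {"claw":0,"x":0,"y":0,"z":3,"ax":0,"ay":0,"az":0},
    {"claw":0,"x":0,"y":0,"z":3,"ax":0,"ay":0,"az":0},
    {"claw":0,"x":0,"y":0,"z":3,"ax":0,"ay":0,"az":0},
    {"claw":0,"x":0,"y":0,"z":2,"ax":0,"ay":0,"az":0},
    {"claw":0,"x":0,"y":0,"z":1.2,"ax":0,"ay":0,"az":0},
    {"claw":0,"x":0,"y":0,"z":0,"ax":0,"ay":0,"az":0},
  ],
)

```text
t: 3.17
eef_pos: [584.9, -19.1, 23.5]
eef_rot: [3.141, -0.002, -3.079]
contact_force: [-0.4, -0.1, 0.3]
width: 1.001
finger_force: 0.0
```

Request:
jog_arm(
  series=[
    {"claw":255,"x":0,"y":0,"z":0,"ax":0,"ay":0,"az":0},
    {"claw":255,"x":0,"y":0,"z":0,"ax":0,"ay":0,"az":0},
    {"claw":255,"x":0,"y":0,"z":0,"ax":0,"ay":0,"az":0},
    {"claw":255,"x":0,"y":0,"z":0,"ax":0,"ay":0,"az":0},
    {"claw":255,"x":0,"y":0,"z":0,"ax":0,"ay":0,"az":0},
    {"claw":255,"x":0,"y":0,"z":0,"ax":0,"ay":0,"az":0},
    {"claw":255,"x":0,"y":0,"z":0,"ax":0,"ay":0,"az":0},
    {"claw":255,"x":0,"y":0,"z":0,"ax":0,"ay":0,"az":0},
    {"claw":255,"x":0,"y":0,"z":0,"ax":0,"ay":0,"az":0},
    {"claw":255,"x":0,"y":0,"z":0,"ax":0,"ay":0,"az":0},
  ],
  squeeze=40,
)

```text
t: 4.0
eef_pos: [585.8, -19.7, 25.2]
eef_rot: [-3.141, 0.001, -3.08]
contact_force: [-1.1, -0.7, 5.7]
width: 0.175
finger_force: 40.6
```

```bash
python3 - <<'E'
from h import *; from station import *
s=get_state(); print(s["t"],s["eef_pos"],s["contact_force"],s["width"],s["finger_force"])
f=grab_frame("wrist"); w=cloud(f); Z=w[...,2]
m=(Z>10)&(Z<18)&(w[...,1]>-5)&(abs(w[...,0]-580)<70)
n,l,st,_=cv2.connectedComponentsWithStats(m.astype(np.uint8)); m=l==1+np.argmax(st[1:,4])
print(rect(w,m))
a=np.radians(5.1);p=s["eef_pos"][:2]+np.array([10.06,0.9]); plan(s,p[0],p[1],s["eef_pos"][2],95.1)
E
```

```text
4.0 [585.84207159 -19.65307422  25.21221546] [-1.14972298 -0.70867315  5.66459   ] 0.17529971858689544 40.609139800071716
(array([579.9,  71.8]), array([ 90.5, 153.1]), 3.5, 29009, array([572.6,  69.1,  14.8]))
toolY now 93.5 az units -0.31 | shift cm now axes [-1.01  0.03  0.  ], after turn [-1.01  0.    0.  ] | tilt [ 0.001 -0.    -1.   ]
```

Request:
jog_arm(
  series=[
    {"claw":255,"x":0,"y":0,"z":-0.1,"ax":0,"ay":0,"az":-0.3},
    {"claw":255,"x":-0.34,"y":0,"z":0,"ax":0,"ay":0,"az":0},
    {"claw":255,"x":-0.34,"y":0,"z":0,"ax":0,"ay":0,"az":0},
    {"claw":255,"x":-0.33,"y":0,"z":0,"ax":0,"ay":0,"az":0},
    {"claw":255,"x":0,"y":0,"z":0,"ax":0,"ay":0,"az":0},
    {"claw":255,"x":0,"y":0,"z":0,"ax":0,"ay":0,"az":0},
  ],
)

```text
t: 4.55
eef_pos: [595.9, -18.6, 25.2]
eef_rot: [-3.142, 0.001, -3.054]
contact_force: [0.6, 0.0, -1.7]
width: 0.179
finger_force: 39.6
```

```bash
cat >> h.py <<'E'
def clampboard(f,C=(576.8,187.6),deg=5.1):
    w=cloud(f); Z=w[...,2]; a=np.radians(deg); ex=np.array([np.cos(a),np.sin(a)]); ey=np.array([-ex[1],ex[0]])
    d=w[...,:2]-np.array(C); w2=np.dstack([d@ex,d@ey,Z])
    m=(Z>10)&(Z<18)&(w2[...,1]<-22)&(w2[...,1]>-190)&(abs(w2[...,0])<70)
    n,l,st,_=cv2.connectedComponentsWithStats(m.astype(np.uint8)); m=l==1+np.argmax(st[1:,4])
    print("board in clamp frame",rect(w2,m))
    P=w2[m]
    for s in (-1,1):
        e=np.array([(y,(s*P[abs(P[:,1]-y)<4][:,0]).max()*s) for y in np.arange(-120,-30,8) if (abs(P[:,1]-y)<4).sum()>5])
        if len(e)>3: print("edge",s,np.polyfit(e[:,0],e[:,1],1).round(4),np.round(np.median(e[:,1]),1),len(e))
    b=(Z>61)&(Z<69)&(abs(w2[...,0])<85)&(abs(w2[...,1])<40)
    n,l,st,_=cv2.connectedComponentsWithStats(b.astype(np.uint8)); b=l==1+np.argmax(st[1:,4]); print("bridge",rect(w2,b))
    return w2
E
python3 - <<'E'
from h import *; from station import *
s=get_state(); print(s["t"],s["eef_pos"],s["contact_force"],s["width"])
f=grab_frame("wrist"); cv2.imwrite("pics/w3.png",f["color"]);clampboard(f)
plan(s,588.7,54.1,s["eef_pos"][2],95.1)
E
```

```text
4.55 [595.92598464 -18.60574789  25.23988926] [ 0.56785223  0.0313158  -1.70498011] 0.17853166307820412
board in clamp frame (array([   0.7, -114.4]), array([151.4,  90.5]), 89.8, 28845, array([  -7. , -117.8,   14.8]))
edge -1 [ 0.6698 21.3971] -44.3 11
edge 1 [5.00000e-04 4.55029e+01] 45.4 11Traceback (most recent call last):
  File "<stdin>", line 3, in <module>
  File "h.py", line 31, in clampboard
    n,l,st,_=cv2.connectedComponentsWithStats(b.astype(np.uint8)); b=l==1+np.argmax(st[1:,4]); print("bridge",rect(w2,b))
                                                                          ~~~~~~~~~^^^^^^^^^^
    return _wrapfunc(a, 'argmax', axis=axis, out=out, **kwds)
    return bound(*args, **kwds)
ValueError: attempt to get argmax of an empty sequence
```

View pics/w3.png

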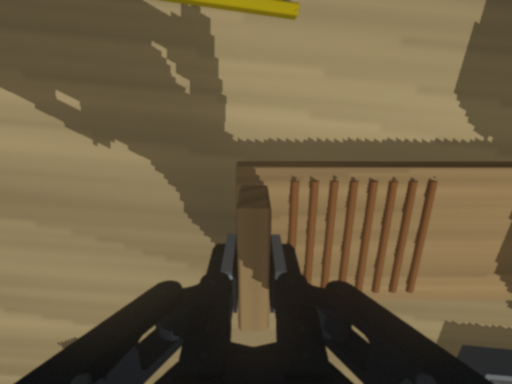

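The wrist view shows the rail held between the pads at (254,260). The board is now aligned with the clamp, 0.7 mm off centre and within 0.2°. Next I'll slide it in.

Request:
jog_arm(
  series=[
    {"claw":255,"x":0.05,"y":0.5,"z":0,"ax":0,"ay":0,"az":0},
    {"claw":255,"x":0,"y":0.5,"z":0,"ax":0,"ay":0,"az":0},
    {"claw":255,"x":0,"y":0.5,"z":0,"ax":0,"ay":0,"az":0},
    {"claw":255,"x":0,"y":0.5,"z":0,"ax":0,"ay":0,"az":0},
    {"claw":255,"x":0,"y":0,"z":0,"ax":0,"ay":0,"az":0},
  ],
)

```text
t: 5.02
eef_pos: [592.8, 2.5, 25.3]
eef_rot: [3.141, -0.0, -3.053]
contact_force: [-0.7, 0.4, -2.0]
width: 0.179
finger_force: 39.5
```

Request:
jog_arm(
  series=[
    {"claw":255,"x":0,"y":0.6,"z":0,"ax":0,"ay":0,"az":0},
    {"claw":255,"x":0,"y":0.6,"z":0,"ax":0,"ay":0,"az":0},
    {"claw":255,"x":0,"y":0.6,"z":0,"ax":0,"ay":0,"az":0},
    {"claw":255,"x":0,"y":0.6,"z":0,"ax":0,"ay":0,"az":0},
    {"claw":255,"x":0,"y":0.6,"z":0,"ax":0,"ay":0,"az":0},
    {"claw":255,"x":0,"y":0.6,"z":0,"ax":0,"ay":0,"az":0},
    {"claw":255,"x":0,"y":0.6,"z":0,"ax":0,"ay":0,"az":0},
    {"claw":255,"x":0,"y":0.5,"z":0,"ax":0,"ay":0,"az":0},
    {"claw":255,"x":0,"y":0,"z":0,"ax":0,"ay":0,"az":0},
    {"claw":255,"x":0,"y":0,"z":0,"ax":0,"ay":0,"az":0},
  ],
)

```text
t: 5.85
eef_pos: [588.9, 48.5, 25.3]
eef_rot: [3.142, -0.0, -3.053]
contact_force: [-0.2, 0.1, -2.9]
width: 0.18
finger_force: 39.5
```

Request:
jog_arm(
  series=[
    {"claw":255,"x":0,"y":0.2,"z":0,"ax":0,"ay":0,"az":0},
    {"claw":255,"x":0,"y":0.2,"z":0,"ax":0,"ay":0,"az":0},
    {"claw":255,"x":0,"y":0,"z":0,"ax":0,"ay":0,"az":0},
    {"claw":255,"x":0,"y":0,"z":0,"ax":0,"ay":0,"az":0},
  ],
)

```text
t: 6.18
eef_pos: [588.6, 52.0, 25.3]
eef_rot: [3.142, 0.0, -3.054]
contact_force: [-0.3, 0.1, -2.7]
width: 0.178
finger_force: 39.5
```

Request:
jog_arm(
  series=[
    {"claw":255,"x":0,"y":0.15,"z":0,"ax":0,"ay":0,"az":0},
    {"claw":255,"x":0,"y":0,"z":0,"ax":0,"ay":0,"az":0},
    {"claw":255,"x":0,"y":0,"z":0,"ax":0,"ay":0,"az":0},
  ],
)

```text
t: 6.43
eef_pos: [588.5, 53.5, 25.3]
eef_rot: [3.142, 0.0, -3.054]
contact_force: [-0.1, 1.6, -1.6]
width: 0.179
finger_force: 39.5
```

Request:
jog_arm(
  series=[
    {"claw":255,"x":0,"y":0.15,"z":0,"ax":0,"ay":0,"az":0},
    {"claw":255,"x":0,"y":0,"z":0,"ax":0,"ay":0,"az":0},
    {"claw":255,"x":0,"y":0,"z":0,"ax":0,"ay":0,"az":0},
  ],
)

```text
t: 6.68
eef_pos: [588.4, 54.2, 25.4]
eef_rot: [-3.141, 0.0, -3.053]
contact_force: [0.2, -5.3, -0.5]
width: 0.182
finger_force: 39.8
```

Request:
jog_arm(
  series=[
    {"claw":255,"x":0,"y":0.1,"z":0,"ax":0,"ay":0,"az":0},
    {"claw":255,"x":0,"y":0,"z":0,"ax":0,"ay":0,"az":0},
    {"claw":255,"x":0,"y":0,"z":0,"ax":0,"ay":0,"az":0},
  ],
)

```text
t: 6.93
eef_pos: [588.4, 54.3, 25.5]
eef_rot: [-3.14, 0.0, -3.053]
contact_force: [-0.0, -10.3, -1.2]
width: 0.182
finger_force: 40.0
```

Request:
jog_arm(
  series=[
    {"claw":0,"x":0,"y":0,"z":0,"ax":0,"ay":0,"az":0},
    {"claw":0,"x":0,"y":0,"z":0,"ax":0,"ay":0,"az":0},
    {"claw":0,"x":0,"y":0,"z":0,"ax":0,"ay":0,"az":0},
    {"claw":0,"x":0,"y":0,"z":0,"ax":0,"ay":0,"az":0},
    {"claw":0,"x":0,"y":0,"z":0,"ax":0,"ay":0,"az":0},
    {"claw":0,"x":0,"y":0,"z":0,"ax":0,"ay":0,"az":0},
    {"claw":0,"x":0,"y":0,"z":0,"ax":0,"ay":0,"az":0},
    {"claw":0,"x":0,"y":0,"z":0,"ax":0,"ay":0,"az":0},
  ],
)

```text
t: 7.6
eef_pos: [588.2, 56.1, 25.3]
eef_rot: [3.142, -0.0, -3.053]
contact_force: [-0.7, -0.5, -1.1]
width: 1.002
finger_force: 0.0
```

Request:
jog_arm(
  series=[
    {"claw":0,"x":0,"y":0,"z":-2,"ax":0,"ay":0,"az":0},
    {"claw":0,"x":0,"y":0,"z":-4,"ax":0,"ay":0,"az":0},
    {"claw":0,"x":0,"y":0,"z":-4,"ax":0,"ay":0,"az":0},
    {"claw":0,"x":0,"y":0,"z":-4,"ax":0,"ay":0,"az":0},
    {"claw":0,"x":0,"y":0,"z":-4,"ax":0,"ay":0,"az":0},
    {"claw":0,"x":0,"y":0,"z":-1,"ax":0,"ay":0,"az":0},
    {"claw":0,"x":0,"y":0,"z":0,"ax":0,"ay":0,"az":0},
    {"claw":0,"x":0,"y":0,"z":0,"ax":0,"ay":0,"az":0},
  ],
)

```text
t: 8.27
eef_pos: [588.2, 56.0, 215.6]
eef_rot: [-3.142, 0.001, -3.054]
contact_force: [0.3, -0.5, -0.7]
width: 0.995
finger_force: 0.0
```

```bash
python3 - <<'E'
from h import *; from station import *
s=get_state(); print(s["t"],s["eef_pos"],s["contact_force"],s["qpos"])
f=grab_frame("wrist"); cv2.imwrite("pics/w4.png",f["color"]);w2=clampboard(f)
Z=w2[...,2]
for nm,m in [("rail",(Z>42)&(Z<56)&(w2[...,1]<-100)&(w2[...,1]>-170)&(abs(w2[...,0])<60)),("knob",(Z>112)&(Z<122)&(np.hypot(w2[...,0],w2[...,1])<45)),("stop",(Z>30)&(Z<38)&(w2[...,1]>40)&(w2[...,1]<75)&(abs(w2[...,0])<75))]:
    n,l,st,_=cv2.connectedComponentsWithStats(m.astype(np.uint8))
    if n>1: i=1+np.argmax(st[1:,4]); print(nm,st[i],rect(w2,l==i),rect(cloud(f),l==i)[:3])
E
```

```text
8.2667 [588.2456916   56.02979468 215.63622412] [ 0.31327768 -0.46490241 -0.68401973] [ 7.48355195e-02  3.91399103e-01  1.72073623e+00 -2.95570691e-05
  1.02832251e+00 -1.58396947e+00]
board in clamp frame (array([ -0.7, -82.7]), array([121.4,  89.4]), 90.0, 6180, array([ -5. , -75.2,  14.9]))
edge -1 [ 7.00000e-04 -4.52662e+01] -45.3 12
edge 1 [-1.90000e-03  4.36048e+01] 43.8 12
bridge (array([0.3, 0. ]), array([ 40. , 137.8]), 89.9, 3646, array([-22.9,  -4.9,  65.4]))
rail [245 138  15  62 885] (array([  -0.7, -133.2]), array([15.5, 69.5]), 89.4, 885, array([  -3.1, -133.1,   50.4])) (array([588. ,  54.9]), array([69.5, 15.5]), 4.5)
knob [ 384  161   34   56 1033] (array([ 0.4, -0. ]), array([16.3, 51.9]), 80.6, 1033, array([ -1.8,  -1.4, 116.9])) (array([577.2, 187.6]), array([16.3, 51.9]), 85.7)
stop [407 108  21  57 649] (array([-34.8,  52. ]), array([12.7, 62.3]), 89.6, 649, array([-37.8,  51.2,  34.1])) (array([537.5, 236.3]), array([62.3, 12.7]), 4.7)
```

View pics/w4.png

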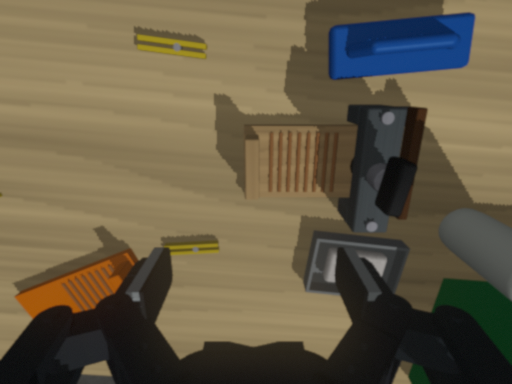

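The board is seated and square: the rail is at y=−133.2 (nominal −134), and its angle matches the clamp's. The wrist view shows the rail at (252,167) and the knob bar at (398,187), with the brush and dish undisturbed. Now the knob, at (577,187.6) with its short axis at 85.7°.

```bash
python3 - <<'E'
from h import *; from station import *
plan(get_state(),577.2,187.6,91,85.7)
E
```

```text
toolY now 95.0 az units 1.87 | shift cm now axes [-0.16 13.2  12.33], after turn [ 2.01 13.05 12.33] | tilt [-0.001 -0.    -1.   ]
```

Request:
jog_arm(
  series=[
    {"claw":0,"x":0,"y":0,"z":0,"ax":0,"ay":0,"az":0.94},
    {"claw":0,"x":0,"y":0,"z":0,"ax":0,"ay":0,"az":0.93},
    {"claw":0,"x":0.4,"y":2.61,"z":0,"ax":0,"ay":0,"az":0},
    {"claw":0,"x":0.4,"y":2.61,"z":0,"ax":0,"ay":0,"az":0},
    {"claw":0,"x":0.4,"y":2.61,"z":0,"ax":0,"ay":0,"az":0},
    {"claw":0,"x":0.4,"y":2.61,"z":0,"ax":0,"ay":0,"az":0},
    {"claw":0,"x":0.41,"y":2.61,"z":0,"ax":0,"ay":0,"az":0},
    {"claw":0,"x":0,"y":0,"z":0,"ax":0,"ay":0,"az":0},
    {"claw":0,"x":0,"y":0,"z":2.5,"ax":0,"ay":0,"az":0},
    {"claw":0,"x":0,"y":0,"z":2.5,"ax":0,"ay":0,"az":0},
    {"claw":0,"x":0,"y":0,"z":0,"ax":0,"ay":0,"az":0},
    {"claw":0,"x":0,"y":0,"z":0,"ax":0,"ay":0,"az":0},
  ],
)

```text
t: 9.32
eef_pos: [576.1, 186.7, 162.7]
eef_rot: [-3.139, -0.006, 3.066]
contact_force: [0.4, 0.1, 1.1]
width: 1.003
finger_force: 0.0
```

```bash
python3 - <<'E'
from h import *; from station import *
s=get_state(); print(s["t"],s["eef_pos"],s["qpos"])
plan(s,577.2,187.6,91,85.7)
f=grab_frame("wrist"); w=cloud(f); Z=w[...,2]
m=(Z>111)&(Z<123)&(np.hypot(w[...,0]-577,w[...,1]-187)<45)
n,l,st,_=cv2.connectedComponentsWithStats(m.astype(np.uint8))
if n>1: i=1+np.argmax(st[1:,4]); print(st[i],rect(w,l==i))
E
```

```text
9.3167 [576.13905542 186.69073997 162.66268258] [ 2.93760728e-01  4.81459056e-01  1.71798500e+00 -1.22985445e-04
  9.48346467e-01 -1.20158130e+00]
toolY now 85.7 az units -0.00 | shift cm now axes [-0.14  0.12  7.17], after turn [-0.1   0.1   7.17] | tilt [-0.006 -0.002 -1.   ]
[ 244  180   23   67 1440] (array([576.5, 188.4]), array([15.8, 51.1]), 86.4, 1440, array([574.2, 188.5, 117.2]))
```

Request:
jog_arm(
  series=[
    {"claw":0,"x":-0.05,"y":0.1,"z":2,"ax":0,"ay":0,"az":0},
    {"claw":0,"x":0,"y":0,"z":2,"ax":0,"ay":0,"az":0},
    {"claw":0,"x":0,"y":0,"z":2,"ax":0,"ay":0,"az":0},
    {"claw":0,"x":0,"y":0,"z":1,"ax":0,"ay":0,"az":0},
    {"claw":0,"x":0,"y":0,"z":0,"ax":0,"ay":0,"az":0},
    {"claw":0,"x":0,"y":0,"z":0,"ax":0,"ay":0,"az":0},
  ],
)

```text
t: 9.87
eef_pos: [579.0, 188.5, 95.9]
eef_rot: [3.142, 0.0, 3.066]
contact_force: [-0.5, -0.7, 0.1]
width: 1.0
finger_force: 0.0
```

Request:
jog_arm(
  series=[
    {"claw":255,"x":0,"y":0,"z":0,"ax":0,"ay":0,"az":0},
    {"claw":255,"x":0,"y":0,"z":0,"ax":0,"ay":0,"az":0},
    {"claw":255,"x":0,"y":0,"z":0,"ax":0,"ay":0,"az":0},
    {"claw":255,"x":0,"y":0,"z":0,"ax":0,"ay":0,"az":0},
    {"claw":255,"x":0,"y":0,"z":0,"ax":0,"ay":0,"az":0},
    {"claw":255,"x":0,"y":0,"z":0,"ax":0,"ay":0,"az":0},
    {"claw":255,"x":0,"y":0,"z":0,"ax":0,"ay":0,"az":0},
    {"claw":255,"x":0,"y":0,"z":0,"ax":0,"ay":0,"az":0},
    {"claw":255,"x":0,"y":0,"z":0,"ax":0,"ay":0,"az":0},
    {"claw":255,"x":0,"y":0,"z":0,"ax":0,"ay":0,"az":0},
  ],
  squeeze=50,
)

```text
t: 10.7
eef_pos: [578.7, 187.8, 95.9]
eef_rot: [-3.14, 0.0, 3.067]
contact_force: [-1.3, -4.9, 5.0]
width: 0.172
finger_force: 49.3
```

```bash
cat > st.py <<'E'
from station import *; import numpy as np
from scipy.spatial.transform import Rotation as R
s=get_state(); M=R.from_euler("xyz",s["eef_rot"]).as_matrix()
print("t %.2f toolY %.2f q6 %.3f pos %s F %s T %s w %.3f ff %.1f"%(s["t"],np.degrees(np.arctan2(M[1,1],M[0,1])),s["qpos"][5],s["eef_pos"].round(1),s["contact_force"].round(1),np.round(s["wrist_torque"],3),s["width"],s["finger_force"]), "jt6 %.3f"%s["joint_torque"][5])
E
python3 st.py
```

```text
t 10.70 toolY 85.71 q6 -1.200 pos [578.7 187.8  95.9] F [-1.3 -4.9  5. ] T [-0.747  0.113  0.065] w 0.172 ff 49.3 jt6 0.044
```

Request:
jog_arm(
  series=[
    {"claw":255,"x":0.1,"y":-0.05,"z":0,"ax":0,"ay":0,"az":0},
    {"claw":255,"x":0,"y":0,"z":0,"ax":0,"ay":0,"az":1},
    {"claw":255,"x":0,"y":0,"z":0,"ax":0,"ay":0,"az":1},
    {"claw":255,"x":0,"y":0,"z":0,"ax":0,"ay":0,"az":0},
    {"claw":255,"x":0,"y":0,"z":0,"ax":0,"ay":0,"az":0},
  ],
)

```text
t: 11.12
eef_pos: [578.6, 187.6, 95.9]
eef_rot: [-3.142, 0.002, 2.891]
contact_force: [2.8, -5.5, 2.8]
width: 0.175
finger_force: 49.1
```

```bash
python3 st.py
```

```text
t 11.12 toolY 75.67 q6 -1.025 pos [578.6 187.6  95.9] F [ 2.8 -5.5  2.8] T [-0.798 -0.366 -0.058] w 0.175 ff 49.1 jt6 0.127
```

Request:
jog_arm(
  series=[
    {"claw":255,"x":0,"y":0,"z":0,"ax":0,"ay":0,"az":1},
    {"claw":255,"x":0,"y":0,"z":0,"ax":0,"ay":0,"az":1},
    {"claw":255,"x":0,"y":0,"z":0,"ax":0,"ay":0,"az":1},
    {"claw":255,"x":0,"y":0,"z":0,"ax":0,"ay":0,"az":0},
    {"claw":255,"x":0,"y":0,"z":0,"ax":0,"ay":0,"az":0},
  ],
)

```text
t: 11.53
eef_pos: [578.5, 187.3, 95.9]
eef_rot: [3.141, 0.002, 2.63]
contact_force: [2.7, -6.1, 3.6]
width: 0.175
finger_force: 49.2
```

```bash
python3 st.py
```

```text
t 11.53 toolY 60.67 q6 -0.763 pos [578.5 187.3  95.9] F [ 2.7 -6.1  3.6] T [-0.984 -0.248 -0.072] w 0.175 ff 49.2 jt6 0.128
```

Request:
jog_arm(
  series=[
    {"claw":255,"x":0,"y":0,"z":0,"ax":0,"ay":0,"az":1},
    {"claw":255,"x":0,"y":0,"z":0,"ax":0,"ay":0,"az":1},
    {"claw":255,"x":0,"y":0,"z":0,"ax":0,"ay":0,"az":1},
    {"claw":255,"x":0,"y":0,"z":0,"ax":0,"ay":0,"az":0},
    {"claw":255,"x":0,"y":0,"z":0,"ax":0,"ay":0,"az":0},
  ],
)

```text
t: 11.95
eef_pos: [578.3, 187.1, 95.9]
eef_rot: [3.141, 0.002, 2.368]
contact_force: [1.6, -7.4, 4.3]
width: 0.17
finger_force: 49.3
```

```bash
python3 st.py
```

```text
t 11.95 toolY 45.67 q6 -0.502 pos [578.3 187.1  95.9] F [ 1.6 -7.4  4.3] T [-1.155 -0.279 -0.037] w 0.170 ff 49.3 jt6 0.128
```

Request:
jog_arm(
  series=[
    {"claw":255,"x":-0.05,"y":-0.05,"z":0,"ax":0,"ay":0,"az":0},
    {"claw":255,"x":0,"y":0,"z":0,"ax":0,"ay":0,"az":1},
    {"claw":255,"x":0,"y":0,"z":0,"ax":0,"ay":0,"az":0},
    {"claw":255,"x":0,"y":0,"z":0,"ax":0,"ay":0,"az":0},
  ],
)

```text
t: 12.28
eef_pos: [578.3, 187.0, 95.9]
eef_rot: [3.141, 0.001, 2.282]
contact_force: [1.3, -4.6, 5.3]
width: 0.175
finger_force: 49.4
```

```bash
python3 st.py
```

```text
t 12.28 toolY 40.74 q6 -0.417 pos [578.3 187.   95.9] F [ 1.3 -4.6  5.3] T [-0.795 -0.23  -0.041] w 0.175 ff 49.4 jt6 0.128
```

Request:
jog_arm(
  series=[
    {"claw":255,"x":0,"y":0,"z":0,"ax":0,"ay":0,"az":1},
    {"claw":255,"x":0,"y":0,"z":0,"ax":0,"ay":0,"az":0},
    {"claw":255,"x":0,"y":0,"z":0,"ax":0,"ay":0,"az":0},
  ],
)

```text
t: 12.53
eef_pos: [578.2, 187.0, 95.9]
eef_rot: [3.141, 0.001, 2.195]
contact_force: [1.9, -5.1, 5.9]
width: 0.174
finger_force: 49.4
```

```bash
python3 st.py
```

```text
t 12.53 toolY 35.75 q6 -0.329 pos [578.2 187.   95.9] F [ 1.9 -5.1  5.9] T [-0.867 -0.174 -0.084] w 0.174 ff 49.4 jt6 0.111
```

Request:
jog_arm(
  series=[
    {"claw":255,"x":0,"y":0,"z":0,"ax":0,"ay":0,"az":1},
    {"claw":255,"x":0,"y":0,"z":0,"ax":0,"ay":0,"az":0},
    {"claw":255,"x":0,"y":0,"z":0,"ax":0,"ay":0,"az":0},
  ],
)

```text
t: 12.78
eef_pos: [578.1, 186.9, 95.9]
eef_rot: [3.141, 0.001, 2.108]
contact_force: [0.5, -6.3, 5.6]
width: 0.178
finger_force: 49.5
```

```bash
python3 st.py
```

```text
t 12.78 toolY 30.75 q6 -0.242 pos [578.1 186.9  95.9] F [ 0.5 -6.3  5.6] T [-0.884 -0.169 -0.046] w 0.178 ff 49.5 jt6 0.111
```

Request:
jog_arm(
  series=[
    {"claw":255,"x":-0.04,"y":-0.03,"z":0,"ax":0,"ay":0,"az":0},
    {"claw":255,"x":0,"y":0,"z":0,"ax":0,"ay":0,"az":1},
    {"claw":255,"x":0,"y":0,"z":0,"ax":0,"ay":0,"az":0},
    {"claw":255,"x":0,"y":0,"z":0,"ax":0,"ay":0,"az":0},
  ],
)

```text
t: 13.12
eef_pos: [578.0, 186.8, 95.9]
eef_rot: [3.141, 0.001, 2.02]
contact_force: [0.7, -3.8, 5.0]
width: 0.175
finger_force: 49.4
```

```bash
python3 st.py
```

```text
t 13.12 toolY 25.74 q6 -0.156 pos [578.  186.8  95.9] F [ 0.7 -3.8  5. ] T [-0.636 -0.134 -0.045] w 0.175 ff 49.4 jt6 0.109
```

Request:
jog_arm(
  series=[
    {"claw":255,"x":0,"y":0,"z":0,"ax":0,"ay":0,"az":1},
    {"claw":255,"x":0,"y":0,"z":0,"ax":0,"ay":0,"az":0},
    {"claw":255,"x":0,"y":0,"z":0,"ax":0,"ay":0,"az":0},
  ],
)

```text
t: 13.37
eef_pos: [578.0, 186.8, 95.9]
eef_rot: [3.141, 0.001, 1.933]
contact_force: [0.3, -3.6, 5.1]
width: 0.178
finger_force: 49.5
```

```bash
python3 st.py
```

```text
t 13.37 toolY 20.74 q6 -0.068 pos [578.  186.8  95.9] F [ 0.3 -3.6  5.1] T [-0.667 -0.071 -0.045] w 0.178 ff 49.5 jt6 0.109
```

Request:
jog_arm(
  series=[
    {"claw":255,"x":0,"y":0,"z":0,"ax":0,"ay":0,"az":1},
    {"claw":255,"x":0,"y":0,"z":0,"ax":0,"ay":0,"az":0},
    {"claw":255,"x":0,"y":0,"z":0,"ax":0,"ay":0,"az":0},
  ],
)

```text
t: 13.62
eef_pos: [577.9, 186.7, 95.9]
eef_rot: [3.141, 0.0, 1.846]
contact_force: [0.1, -2.9, 5.8]
width: 0.172
finger_force: 49.5
```

```bash
python3 st.py
```

```text
t 13.62 toolY 15.75 q6 0.019 pos [577.9 186.7  95.9] F [ 0.1 -2.9  5.8] T [-0.667 -0.013  0.01 ] w 0.172 ff 49.5 jt6 0.109
```

Request:
jog_arm(
  series=[
    {"claw":255,"x":0,"y":0,"z":0,"ax":0,"ay":0,"az":1},
    {"claw":255,"x":0,"y":0,"z":0,"ax":0,"ay":0,"az":0},
    {"claw":255,"x":0,"y":0,"z":0,"ax":0,"ay":0,"az":0},
  ],
)

```text
t: 13.87
eef_pos: [577.8, 186.7, 95.9]
eef_rot: [3.141, 0.0, 1.758]
contact_force: [-0.8, -4.5, 6.4]
width: 0.175
finger_force: 49.5
```

```bash
python3 st.py
```

```text
t 13.87 toolY 10.74 q6 0.106 pos [577.8 186.7  95.9] F [-0.8 -4.5  6.4] T [-0.691  0.024 -0.001] w 0.175 ff 49.5 jt6 0.109
```

Request:
jog_arm(
  series=[
    {"claw":255,"x":0,"y":0,"z":0,"ax":0,"ay":0,"az":1},
    {"claw":255,"x":0,"y":0,"z":0,"ax":0,"ay":0,"az":0},
    {"claw":255,"x":0,"y":0,"z":0,"ax":0,"ay":0,"az":0},
  ],
)

```text
t: 14.12
eef_pos: [577.7, 186.7, 95.9]
eef_rot: [3.141, 0.0, 1.671]
contact_force: [-1.0, -4.6, 7.1]
width: 0.178
finger_force: 49.6
```

```bash
python3 st.py
```

```text
t 14.12 toolY 5.74 q6 0.193 pos [577.7 186.7  95.9] F [-1.  -4.6  7.1] T [-0.743 -0.012 -0.066] w 0.178 ff 49.6 jt6 0.109
```

Request:
jog_arm(
  series=[
    {"claw":255,"x":0,"y":0,"z":0,"ax":0,"ay":0,"az":1},
    {"claw":255,"x":0,"y":0,"z":0,"ax":0,"ay":0,"az":0},
    {"claw":255,"x":0,"y":0,"z":0,"ax":0,"ay":0,"az":0},
  ],
)

```text
t: 14.37
eef_pos: [577.6, 186.7, 95.9]
eef_rot: [3.141, 0.0, 1.584]
contact_force: [-0.6, -4.6, 6.9]
width: 0.173
finger_force: 49.6
```

```bash
python3 st.py
```

```text
t 14.37 toolY 0.74 q6 0.281 pos [577.6 186.7  95.9] F [-0.6 -4.6  6.9] T [-0.694  0.075 -0.041] w 0.173 ff 49.6 jt6 0.109
```

Request:
jog_arm(
  series=[
    {"claw":255,"x":0,"y":0,"z":0,"ax":0,"ay":0,"az":1},
    {"claw":255,"x":0,"y":0,"z":0,"ax":0,"ay":0,"az":0},
    {"claw":255,"x":0,"y":0,"z":0,"ax":0,"ay":0,"az":0},
  ],
)

```text
t: 14.62
eef_pos: [577.5, 186.7, 95.9]
eef_rot: [3.142, 0.0, 1.496]
contact_force: [-1.8, -3.7, 7.6]
width: 0.173
finger_force: 49.7
```

```bash
python3 st.py
```

```text
t 14.62 toolY -4.26 q6 0.368 pos [577.5 186.7  95.9] F [-1.8 -3.7  7.6] T [-0.684  0.144 -0.048] w 0.173 ff 49.7 jt6 0.109
```

Request:
jog_arm(
  series=[
    {"claw":255,"x":0,"y":0,"z":0,"ax":0,"ay":0,"az":1},
    {"claw":255,"x":0,"y":0,"z":0,"ax":0,"ay":0,"az":0},
    {"claw":255,"x":0,"y":0,"z":0,"ax":0,"ay":0,"az":0},
  ],
)

```text
t: 14.87
eef_pos: [577.4, 186.7, 95.9]
eef_rot: [-3.142, 0.0, 1.409]
contact_force: [-1.8, -4.2, 8.1]
width: 0.173
finger_force: 49.7
```

```bash
python3 st.py
```

```text
t 14.87 toolY -9.26 q6 0.455 pos [577.4 186.7  95.9] F [-1.8 -4.2  8.1] T [-0.678  0.196 -0.063] w 0.173 ff 49.7 jt6 0.109
```

Request:
jog_arm(
  series=[
    {"claw":255,"x":0,"y":0,"z":0,"ax":0,"ay":0,"az":1},
    {"claw":255,"x":0,"y":0,"z":0,"ax":0,"ay":0,"az":0},
    {"claw":255,"x":0,"y":0,"z":0,"ax":0,"ay":0,"az":0},
  ],
)

```text
t: 15.12
eef_pos: [577.3, 186.7, 95.9]
eef_rot: [-3.141, 0.0, 1.322]
contact_force: [-2.4, -4.2, 7.2]
width: 0.172
finger_force: 49.7
```

```bash
python3 st.py
```

```text
t 15.12 toolY -14.26 q6 0.542 pos [577.3 186.7  95.9] F [-2.4 -4.2  7.2] T [-0.703  0.193 -0.074] w 0.172 ff 49.7 jt6 0.109
```

Request:
jog_arm(
  series=[
    {"claw":255,"x":0,"y":0,"z":0,"ax":0,"ay":0,"az":1},
    {"claw":255,"x":0,"y":0,"z":0,"ax":0,"ay":0,"az":0},
    {"claw":255,"x":0,"y":0,"z":0,"ax":0,"ay":0,"az":0},
  ],
)

```text
t: 15.37
eef_pos: [577.2, 186.7, 95.9]
eef_rot: [-3.141, 0.001, 1.235]
contact_force: [-2.5, -4.6, 6.9]
width: 0.176
finger_force: 49.8
```

```bash
python3 st.py
```

```text
t 15.37 toolY -19.25 q6 0.630 pos [577.2 186.7  95.9] F [-2.5 -4.6  6.9] T [-0.633  0.233 -0.06 ] w 0.176 ff 49.8 jt6 0.109
```

Request:
jog_arm(
  series=[
    {"claw":255,"x":0,"y":0,"z":0,"ax":0,"ay":0,"az":1},
    {"claw":255,"x":0,"y":0,"z":0,"ax":0,"ay":0,"az":0},
    {"claw":255,"x":0,"y":0,"z":0,"ax":0,"ay":0,"az":0},
  ],
)

```text
t: 15.62
eef_pos: [577.1, 186.8, 95.9]
eef_rot: [-3.141, 0.001, 1.147]
contact_force: [-2.4, -3.3, 7.8]
width: 0.172
finger_force: 49.8
```

```bash
python3 st.py
```

```text
t 15.62 toolY -24.25 q6 0.717 pos [577.1 186.8  95.9] F [-2.4 -3.3  7.8] T [-0.589  0.343 -0.097] w 0.172 ff 49.8 jt6 0.109
```

Request:
jog_arm(
  series=[
    {"claw":255,"x":0,"y":0,"z":0,"ax":0,"ay":0,"az":1},
    {"claw":255,"x":0,"y":0,"z":0,"ax":0,"ay":0,"az":0},
    {"claw":255,"x":0,"y":0,"z":0,"ax":0,"ay":0,"az":0},
  ],
)

```text
t: 15.87
eef_pos: [577.1, 186.8, 95.9]
eef_rot: [-3.141, 0.001, 1.06]
contact_force: [-3.4, -3.0, 8.5]
width: 0.177
finger_force: 49.8
```

```bash
python3 st.py
```

```text
t 15.87 toolY -29.25 q6 0.804 pos [577.1 186.8  95.9] F [-3.4 -3.   8.5] T [-0.586  0.339 -0.068] w 0.177 ff 49.8 jt6 0.105
```

Request:
jog_arm(
  series=[
    {"claw":255,"x":0,"y":0,"z":0,"ax":0,"ay":0,"az":1},
    {"claw":255,"x":0,"y":0,"z":0,"ax":0,"ay":0,"az":0},
    {"claw":255,"x":0,"y":0,"z":0,"ax":0,"ay":0,"az":0},
  ],
)

```text
t: 16.12
eef_pos: [577.0, 186.8, 95.9]
eef_rot: [-3.141, 0.001, 0.973]
contact_force: [-3.7, -3.0, 8.9]
width: 0.174
finger_force: 49.9
```

```bash
python3 st.py
```

```text
t 16.12 toolY -34.26 q6 0.892 pos [577.  186.8  95.9] F [-3.7 -3.   8.9] T [-0.611  0.358 -0.096] w 0.174 ff 49.9 jt6 0.084
```

Request:
jog_arm(
  series=[
    {"claw":255,"x":0,"y":0,"z":0,"ax":0,"ay":0,"az":1},
    {"claw":255,"x":0,"y":0,"z":0,"ax":0,"ay":0,"az":0},
    {"claw":255,"x":0,"y":0,"z":0,"ax":0,"ay":0,"az":0},
  ],
)

```text
t: 16.37
eef_pos: [576.9, 186.9, 96.0]
eef_rot: [-3.141, 0.001, 0.886]
contact_force: [-4.4, -3.5, 10.4]
width: 0.176
finger_force: 49.9
```

```bash
python3 st.py; python3 - <<'E'
from station import *; import cv2
f=grab_frame("side"); cv2.imwrite("pics/side1.png",cv2.resize(f["color"][180:330,150:350],(800,600),interpolation=cv2.INTER_CUBIC))
E
```

```text
t 16.37 toolY -39.26 q6 0.979 pos [576.9 186.9  96. ] F [-4.4 -3.5 10.4] T [-0.586  0.466 -0.165] w 0.176 ff 49.9 jt6 0.046
```

View pics/side1.png

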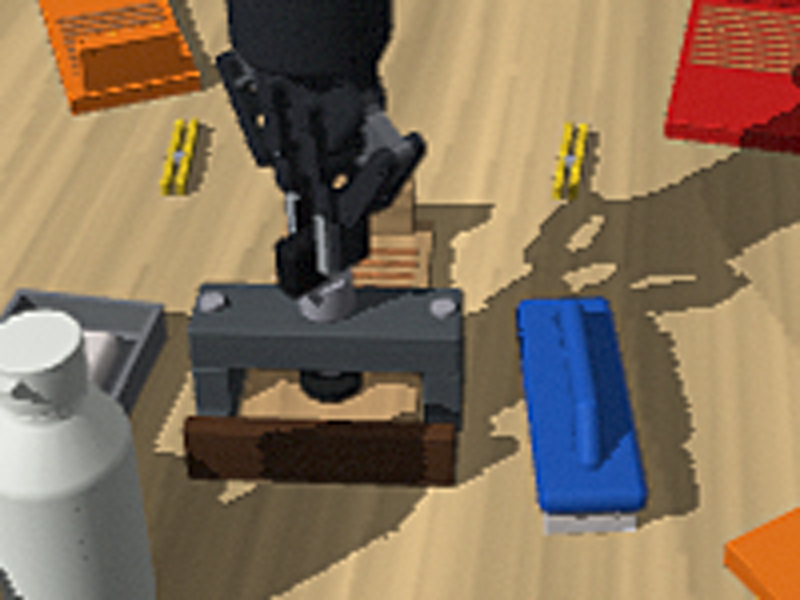

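The side view shows the bar held in the fingers and turned, at about (325,265). The foot is down on the wood at (335,385). Torque has begun to rise, with the joint 6 reading changing from about −30°. One more step will confirm the bite.

Request:
jog_arm(
  series=[
    {"claw":255,"x":0,"y":0,"z":0,"ax":0,"ay":0,"az":1},
    {"claw":255,"x":0,"y":0,"z":0,"ax":0,"ay":0,"az":0},
    {"claw":255,"x":0,"y":0,"z":0,"ax":0,"ay":0,"az":0},
  ],
)

```text
t: 16.67
eef_pos: [576.8, 187.0, 96.0]
eef_rot: [-3.141, 0.001, 0.798]
contact_force: [-5.2, -3.0, 9.8]
width: 0.175
finger_force: 50.0
```

```bash
python3 st.py
```

```text
t 16.67 toolY -44.26 q6 1.066 pos [576.8 187.   96. ] F [-5.2 -3.   9.8] T [-0.523  0.577 -0.139] w 0.175 ff 50.0 jt6 0.030
```

Request:
jog_arm(
  series=[
    {"claw":255,"x":0,"y":0,"z":0,"ax":0,"ay":0,"az":1},
    {"claw":255,"x":0,"y":0,"z":0,"ax":0,"ay":0,"az":0},
    {"claw":255,"x":0,"y":0,"z":0,"ax":0,"ay":0,"az":0},
  ],
)

```text
t: 16.92
eef_pos: [576.8, 187.0, 96.0]
eef_rot: [-3.141, 0.001, 0.711]
contact_force: [-4.6, -1.3, 10.4]
width: 0.177
finger_force: 50.1
```

```bash
python3 st.py
```

```text
t 16.92 toolY -49.24 q6 1.153 pos [576.8 187.   96. ] F [-4.6 -1.3 10.4] T [-0.426  0.651  0.016] w 0.177 ff 50.1 jt6 0.204
```

Request:
jog_arm(
  series=[
    {"claw":255,"x":0,"y":0,"z":0,"ax":0,"ay":0,"az":0.5},
  ],
)

```text
t: 17.0
eef_pos: [576.8, 187.0, 96.1]
eef_rot: [-3.141, 0.001, 0.669]
contact_force: [-5.4, -2.5, 10.5]
width: 0.174
finger_force: 50.2
```

```bash
python3 st.py
```

```text
t 17.00 toolY -51.69 q6 1.196 pos [576.8 187.   96.1] F [-5.4 -2.5 10.5] T [-0.366  0.75   0.352] w 0.174 ff 50.2 jt6 -0.922
```

Request:
jog_arm(
  series=[
    {"claw":255,"x":0,"y":0,"z":0,"ax":0,"ay":0,"az":0.5},
  ],
)

```text
t: 17.08
eef_pos: [576.7, 187.1, 96.1]
eef_rot: [-3.141, 0.001, 0.623]
contact_force: [-4.8, -1.3, 10.1]
width: 0.173
finger_force: 50.2
```

```bash
python3 st.py
```

```text
t 17.08 toolY -54.30 q6 1.242 pos [576.7 187.1  96.1] F [-4.8 -1.3 10.1] T [-0.348  0.708  0.295] w 0.173 ff 50.2 jt6 -0.470
```

Request:
jog_arm(
  series=[
    {"claw":255,"x":0,"y":0,"z":0,"ax":0,"ay":0,"az":0.5},
  ],
)

```text
t: 17.17
eef_pos: [576.7, 187.1, 96.0]
eef_rot: [-3.141, 0.001, 0.579]
contact_force: [-5.4, -1.3, 11.0]
width: 0.171
finger_force: 50.2
```

```bash
python3 st.py
```

```text
t 17.17 toolY -56.81 q6 1.285 pos [576.7 187.1  96. ] F [-5.4 -1.3 11. ] T [-0.34   0.74   0.282] w 0.171 ff 50.2 jt6 -0.385
```

Request:
jog_arm(
  series=[
    {"claw":255,"x":0,"y":0,"z":0,"ax":0,"ay":0,"az":0},
    {"claw":255,"x":0,"y":0,"z":0,"ax":0,"ay":0,"az":0},
  ],
)

```text
t: 17.33
eef_pos: [576.7, 187.1, 96.0]
eef_rot: [-3.141, 0.001, 0.581]
contact_force: [-5.1, -1.3, 9.7]
width: 0.176
finger_force: 50.2
```

```bash
python3 st.py
```

```text
t 17.33 toolY -56.71 q6 1.284 pos [576.7 187.1  96. ] F [-5.1 -1.3  9.7] T [-0.369  0.731  0.189] w 0.176 ff 50.2 jt6 0.241
```

Moving torque is flat at about 0.29 N·m, so the bite is complete. The resistance started to rise at about −31° of tool angle. An eighth of a turn past that is about −76.5°, so 20° more.

Request:
jog_arm(
  series=[
    {"claw":255,"x":0,"y":0,"z":0,"ax":0,"ay":0,"az":0.8},
    {"claw":255,"x":0,"y":0,"z":0,"ax":0,"ay":0,"az":0.8},
    {"claw":255,"x":0,"y":0,"z":0,"ax":0,"ay":0,"az":0.8},
    {"claw":255,"x":0,"y":0,"z":0,"ax":0,"ay":0,"az":0.8},
    {"claw":255,"x":0,"y":0,"z":0,"ax":0,"ay":0,"az":0.8},
    {"claw":255,"x":0,"y":0,"z":0,"ax":0,"ay":0,"az":0},
    {"claw":255,"x":0,"y":0,"z":0,"ax":0,"ay":0,"az":0},
    {"claw":255,"x":0,"y":0,"z":0,"ax":0,"ay":0,"az":0},
  ],
)

```text
t: 18.0
eef_pos: [576.5, 187.4, 96.1]
eef_rot: [-3.141, 0.002, 0.232]
contact_force: [-6.0, -0.5, 10.7]
width: 0.176
finger_force: 50.2
```

```bash
python3 st.py
```

```text
t 18.00 toolY -76.71 q6 1.633 pos [576.5 187.4  96.1] F [-6.  -0.5 10.7] T [-0.148  0.84   0.133] w 0.176 ff 50.2 jt6 0.165
```

Request:
jog_arm(
  series=[
    {"claw":0,"x":0,"y":0,"z":0,"ax":0,"ay":0,"az":0},
    {"claw":0,"x":0,"y":0,"z":0,"ax":0,"ay":0,"az":0},
    {"claw":0,"x":0,"y":0,"z":0,"ax":0,"ay":0,"az":0},
    {"claw":0,"x":0,"y":0,"z":0,"ax":0,"ay":0,"az":0},
    {"claw":0,"x":0,"y":0,"z":0,"ax":0,"ay":0,"az":0},
    {"claw":0,"x":0,"y":0,"z":0,"ax":0,"ay":0,"az":0},
    {"claw":0,"x":0,"y":0,"z":0,"ax":0,"ay":0,"az":0},
    {"claw":0,"x":0,"y":0,"z":0,"ax":0,"ay":0,"az":0},
    {"claw":0,"x":0,"y":0,"z":-2,"ax":0,"ay":0,"az":0},
    {"claw":0,"x":0,"y":0,"z":-4,"ax":0,"ay":0,"az":0},
    {"claw":0,"x":0,"y":0,"z":-4,"ax":0,"ay":0,"az":0},
    {"claw":0,"x":0,"y":0,"z":-4,"ax":0,"ay":0,"az":0},
    {"claw":0,"x":0,"y":0,"z":0,"ax":0,"ay":0,"az":0},
    {"claw":0,"x":0,"y":0,"z":0,"ax":0,"ay":0,"az":0},
  ],
)

```text
t: 19.17
eef_pos: [579.2, 187.5, 238.5]
eef_rot: [-3.141, -0.006, 0.23]
contact_force: [-0.6, -0.6, -1.1]
width: 1.001
finger_force: 0.0
```

```bash
python3 st.py; python3 - <<'E'
from h import *; from station import *
f=grab_frame("wrist"); cv2.imwrite("pics/w5.png",f["color"]); w=cloud(f); Z=w[...,2]
for nm,m in [("knob",(Z>111)&(Z<123)&(np.hypot(w[...,0]-577,w[...,1]-187)<45)),("rail",(Z>42)&(Z<56)&(abs(w[...,0]-588)<60)&(abs(w[...,1]-55)<30))]:
    n,l,st,_=cv2.connectedComponentsWithStats(m.astype(np.uint8))
    if n>1: i=1+np.argmax(st[1:,4]); print(nm,st[i],rect(w,l==i))
f=grab_frame("top"); w=cloud(f); Z=w[...,2]
v,u=np.indices(Z.shape)
m=(Z>42)&(Z<56)&(abs(w[...,0]-588)<50)&(abs(w[...,1]-55)<30); print("top rail",rect(w,m) if m.sum()>20 else m.sum())
E
```

```text
t 19.17 toolY -76.81 q6 1.634 pos [579.2 187.5 238.5] F [-0.6 -0.6 -1.1] T [-0.014  0.055  0.02 ] w 1.001 ff 0.0 jt6 0.000
knob [245 157  17  52 825] (array([578.3, 187.7]), array([51.3, 15.8]), 13.7, 825, array([579.8, 188. , 117. ]))
rail [348 154  29  57 853] (array([589.3,  54.5]), array([69.8, 16.4]), 5.3, 853, array([591.7,  56.2,  50.2]))
top rail (array([585.3,  52.8]), array([68.4, 16.4]), 4.6, 164, array([585. ,  52.7,  47.3]))
```

View pics/w5.png

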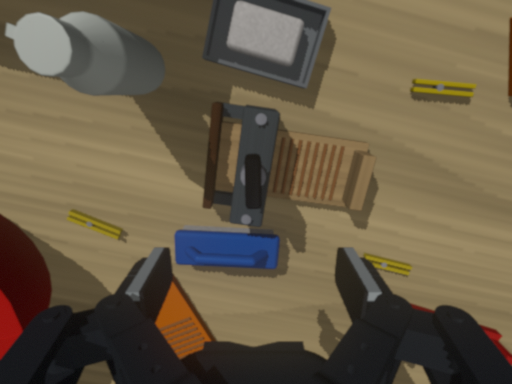

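The final wrist view shows the knob bar at (253,180) at 13.7°, so it turned 162° with the tool. The board's rail at (362,183) is still at −133.7 mm, and the bystanders are in place. Handing in.

```bash
python3 -c "
from station import *
print(close_job())"
```

```text
the job is handed in; nothing more can be done
None
```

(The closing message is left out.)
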